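# Press a flanged bushing home in an eccentric bearing housing

### The arm

A 6-joint arm with a two-finger parallel gripper is mounted at the origin on a cart in front of the work surface, level with it; the furniture and walls round the work are solid. World frame = base frame: x ahead of the robot, y to its left, z up, the work surface at z = 0. Lengths are in m, angles in rad, forces in N, time in s.
With the tool pointing down it reaches from about 0.35 to 0.975 m from the base axis. Payload 4.9 kg.
Tool frame: the origin (TCP) lies midway between the tips of the shut fingers; the grasp point (between the pads) lies 19 mm behind it; z points along the fingers, y is the line along which they close (so a half turn about z gives the same grasp; the last joint's range is limited). The gripper opens to 85 mm and grips with 20 to 120 N. Pads are 22 mm wide; open, the fingers measure 114 mm over their backs; the gripper's body (76 mm by 85 mm) begins 54 mm behind the grasp point. The pads swing forward as they close: fully open they stand 13 mm farther back than shut.
Start: joints at [-1.316, 0.053, 1.613, -0, 1.476, -0.119], TCP at [0.228, -0.582, 0.231] pointing down, gripper open.
Joint ranges: [-3.01, 3.01], [-1.01, 2.22], [0.06, 2.58], [-1.02, 4.17], [0.09, 2.62], [-3.14, 3.14]. Speed limits (rad/s): [2.57, 2.57, 3.14, 3.14, 3.14, 3.14].

### API

Orientations are given as a unit quaternion [w, x, y, z].
In Python, from plant import state, grab_frame, camera_info, job_done, spot_in, masks_of, pinpoint gives the robot as it stands.
- The arm moves only by the shell command python3 -m handwheel 'ROWS' [OPENING]. ROWS is JSON, a list that holds one entry, the list of rows, each a list of 6 numbers: the shift along the world's x, y, z in m, then the turn, a rotation vector about the world's x, y, z in degrees. In form: [[[tx, ty, tz, ax, ay, az], ...]]. A call has 1 to 20 rows; each row shifts and turns the commanded pose from where the row before left it; what a row does not reach is not made up. A row lasts 1/12 s, in which the tool goes at most 41.7 mm and 7.16 degrees, less where a joint would pass 70% of its speed; a pose out of reach is approached as far as the arm can. A call is refused whole if a number of a shift passes 0.0417 or a number of a turn 7.16, either way. A call with a gripper value outside its range is refused whole. OPENING is the opening, from 0 (shut) to 1 (fully open), set as the call begins (- or left out, the last holds). The fingers move at their own pace and stop on an object; the grip force is fixed at half the most. Time passes only in rows, so rows that do not move let the fingers close. It gives the time, the measured TCP pose, the force, the opening and the grip force at its end, in the units of the state.
- state(): the state, without advancing time (a new reading comes with each control period).
- grab_frame(name): name is "scene" or "top" or "wrist"; returns (picture, depth): 384x512x3 uint8, blue, green, red; 384x512 float32, m along the optical axis (not along the pixel's ray), 0 where there is no reading.
- camera_info(name): a dict with "fx", "fy", "cx", "cy" (pixels), "distortion" ([k1, k2, p1, p2, k3] as OpenCV has them; the pictures are not rectified), "T" (4x4, takes a point from camera to world coordinates). Camera axes: x right, y up, looking along -z (the intrinsics and any distortion apply to the point x, -y, -z); pixel columns grow to the right and rows downward; lengths in m; the calibration is good to about 2 mm. A picture is of the moment at which its call begins: read the wrist's pose just before it. camera_info takes no time and is no camera call; for the wrist camera it gives the pose at the moment of the call.
- job_done(): hands the job in; it is judged then, once.
Trained networks look in the newest picture that a camera, given by its name, has taken for a name from the list of things; names that differ only in an ending like _2 or _b are one class to them, and where a whole thing is asked for, a point or a joint stands for the part that bears it (a point fixed in the world has none). Each returns a list of dicts, best first, with "conf" (0 to 1); they miss things now and then, are a little off and sometimes report something else, mostly with a low value. They report only what shows in the picture. A call takes as long as a camera call. They do not tell look-alikes from the thing itself.
- spot_in(camera, thing): "box" ([left, top, width, height] in pixels, round what is visible of it).
- masks_of(camera, thing): "region" (384x512 bool, what is visible of it) and "box" ([left, top, width, height] in pixels, round what is visible of it).
- pinpoint(camera, thing): "position" ([column, row] in pixels: a listed point, or the origin of a listed thing).
The state is a dict: "time": time; "joint_pos": joint angles; "joint_vel": joint speeds; "joint_efforts": joint torques, N m; "tool_pos": TCP position; "tool_rot": TCP orientation; "contact_force": force on the tool from outside, world axes, zero at the start; "ft_torque": the same for the moment, N m; "gripper_width": opening from 0.0 (shut) to 1.0 (fully open); "grasp_force": force on a finger pad.
Only numpy, scipy, OpenCV 4.12 (cv2) and the standard library are available. Lean on these libraries where they do the work, as an engineer would, in place of code of your own. Each camera call takes 0.05 s, during which the arm holds its last target. There are 200 camera calls.

### The job

Stand the flanged brass bushing over the eccentric bore of the housing that is bolted to the bench, feel for the bore, and press the bushing straight in against the tight fit until its flange bottoms flush on the steel face; then let go. Press gently: never put more than 60 N on the housing. Leave the plain sleeve and everything else on the bench where they are.

Things in the scene. Friction and masses are not known exactly. Their poses are not given: they have to be found in the camera images.
- bushing: Flanged brass bushing standing upright on its foot, about 0.12 kg. Origin: centre of the foot's underside; z: up along its axis. From the foot up: shank 22 mm diameter, 24 mm long, 1.5 mm chamfer at the foot; flange 42 mm diameter, 24 to 30 mm above the foot; hub to grip it by, 26 mm diameter, 30 to 58 mm above the foot, with a 16 mm recess in its top.
- housing: Grey flange housing fixed to the bench: square foot 96 x 96 x 12 mm with four bolts and a round barrel 68 mm across, rim 42 mm above the bench. In the barrel sits a steel eccentric disc, 49 mm across, with a vertical bore. Origin: on the bench under the centre of the barrel; z up.
- seat_face (a point): Centre of the steel disc's flat top face, the seat for the flange, 44 mm above the bench. The bore (23 mm, 1.5 mm chamfer) has its centre 6 mm from this point, in a direction that differs every time and is not measured: see it or feel for it. The disc cannot shift sideways; stiff friction holds it against turning (0.15 Nm, some 25 N at the bore).
- seated_foot (a point): Point on the barrel's axis, 20 mm above the bench: the height of the bushing's foot when its flange has bottomed; its axis is then 6 mm from here. The shank slides freely for 10 to 12 mm, then a tight disc in the bore resists with a steady 9 N or so and stays where it is pushed (no spring back) until the flange meets the face and the force rises sharply.
- sleeve: Plain straight brass sleeve without flange, 26 mm diameter, 52 mm high, standing on the bench near the bushing; not used. Origin at the centre of its underside. It and the bushing may stand in each other's place.
- vial: Sample vial with a lid, 30 mm diameter, 62 mm high, standing; not used. Origin at its underside.
- tape_roll: Roll of tape lying flat, 93 mm across, 48 mm high; not used. Origin at its underside.
- caliper: Digital caliper, 200 mm long, lying flat; not used. Origin at its underside.
- pen: Pen, 145 mm long, lying to the left of the hand press; not used. Origin at its underside.
- tally_counter: Round hand counter, 49 mm across, 19 mm high; not used. Origin at its underside.
- tab_block: Small banded block of black plastic tabs, 28 x 35 x 19 mm; not used. Origin at its underside.
Mind the look-alikes: they are no part of the job. What is shaped like the bushing but orange or turquoise is not meant.

How it is judged:
On the way:
1. the shank has entered the bore by at least 8 mm (z of bushing in the frame of housing below 0.036 m and horizontal distance between bushing and housing below 0.009 m), for 0.05 s.
At the end, for the whole second after the job is handed in: The bushing sits in the bore with its flange within 1.5 mm of the steel face (foot no more than 21.5 mm above the bench), within 0.06 rad of upright, its axis within 9 mm of the centre of the barrel, at rest and released (z of bushing in the frame of housing between 0.017 and 0.0215 m and horizontal distance between bushing and housing below 0.009 m and angle between bushing's own z axis and vertical below 0.06 rad and linear speed of bushing below 0.01 m/s); the robot touches nothing.
It fails at once if more than 60 N on the housing (contact force between anything else and housing above 60 N).
It fails at once if the plain sleeve or another thing on the bench is moved more than 30 mm (distance of any of sleeve, vial, tape_roll, caliper, pen, tally_counter, tab_block from where it was at the start of the episode above 0.03 m).
It also fails if it takes over 64 s, if anything falls off the work surface, if the arm or the gripper's body presses on something with over 40 N, if the wrist force passes 120 N, or if a joint passes its speed limit or range.

## Working session

There is one attempt and no reset: what is moved stays moved. The work goes in short steps, Python scripts to look and compute and a shell command to move; the robot and the scene stay as the last step left them, time stands still between calls to the robot, and variables do not carry over. Pictures are saved under pics/ and viewed, at most 10 in all, crops included, and the job is handed in when it is done.

```bash
mkdir -p pics; cat > h.py <<'E'
import numpy as np, cv2
from plant import *
def world(info,px,z=None,depth=None):
    K=np.array([[info["fx"],0,info["cx"]],[0,info["fy"],info["cy"]],[0,0,1.]])
    u=cv2.undistortPoints(np.array([[px]],float),K,np.array(info["distortion"],float))[0,0]
    d=np.array([u[0],-u[1],-1.]);T=np.array(info["T"]);r=T[:3,:3]@d;o=T[:3,3]
    s=depth if depth is not None else (z-o[2])/r[2]
    return o+s*r
E
python3 - <<'E'
from h import *
ims=[]
for c in ["top","scene"]:
    im,d=grab_frame(c);ims.append(im);i=camera_info(c)
    np.save(f"{c}_d.npy",d);cv2.imwrite(f"pics/{c}.png",im)
    for n in ["bushing","housing","sleeve","seat_face"]:
        for m in pinpoint(c,n)[:4]:
            p=m["position"];k=d[int(p[1]),int(p[0])]
            print(c,n,round(m["conf"],2),np.round(p),"plane",world(i,p,z={"seat_face":.044}.get(n,0)).round(3),"depth",world(i,p,depth=k).round(3))
        if n!="seat_face":
            for m in spot_in(c,n)[:4]: print("  box",np.round(m["box"]),round(m["conf"],2))
print(state())
E
```

```text
top bushing 0.54 [331. 149.] plane [ 0.721 -0.131  0.   ] depth [ 0.711 -0.125  0.033]
top bushing 0.52 [313. 196.] plane [ 0.579 -0.078  0.   ] depth [ 0.568 -0.071  0.054]
top bushing 0.45 [313. 169.] plane [ 0.658 -0.08   0.   ] depth [ 0.643 -0.073  0.053]
top bushing 0.38 [308. 248.] plane [ 0.434 -0.065  0.   ] depth [ 0.432 -0.062  0.03 ]
  box [326. 142.  18.  12.] 0.65
  box [308. 164.  14.  13.] 0.51
  box [306. 189.  18.  18.] 0.46
top housing 0.8 [306. 246.] plane [ 0.438 -0.059  0.   ] depth [ 0.435 -0.054  0.039]
  box [288. 228.  40.  42.] 0.93
top sleeve 0.58 [264. 167.] plane [0.662 0.062 0.   ] depth [0.655 0.062 0.023]
top seat_face 0.6 [311. 246.] plane [ 0.435 -0.066  0.044] depth [ 0.436 -0.068  0.034]
scene bushing 0.59 [298. 186.] plane [ 0.697 -0.122  0.   ] depth [ 0.633 -0.079  0.033]
scene bushing 0.58 [307. 206.] plane [ 0.566 -0.066  0.   ] depth [ 0.567 -0.067 -0.001]
scene bushing 0.44 [297. 191.] plane [ 0.666 -0.1    0.   ] depth [ 0.635 -0.079  0.016]
  box [304. 187.  16.  21.] 0.71
  box [290. 171.  17.  27.] 0.58
  box [294. 167.  11.  14.] 0.54

[... 399 characters left out ...]
1.31600615e+00,  5.26765465e-02,  1.61286795e+00,  2.18842125e-05,
        1.47598648e+00, -1.18979308e-01]), 'joint_vel': array([ 4.63781324e-04, -1.86373414e-03,  2.66554008e-05, -5.40580418e-04,
        8.87104878e-04, -1.86227304e-06]), 'joint_efforts': array([ 8.38853134e-05, -3.93639636e+01, -3.70439422e+01, -8.41187898e-05,
        3.74938163e-04,  1.28196231e-05]), 'tool_pos': array([ 0.22822257, -0.58184102,  0.2313373 ]), 'tool_rot': array([3.00292631e-05, 9.82588005e-01, 1.85797771e-01, 1.29604494e-05]), 'contact_force': array([0.77811166, 0.37043773, 1.0688654 ]), 'ft_torque': array([ 0.00854051,  0.04676589, -0.01757736]), 'grasp_force': 0.0, 'gripper_width': 0.9989620962047713}
```

View pics/top.png

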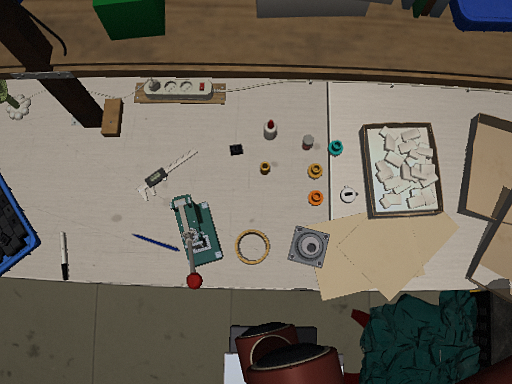

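View pics/scene.png

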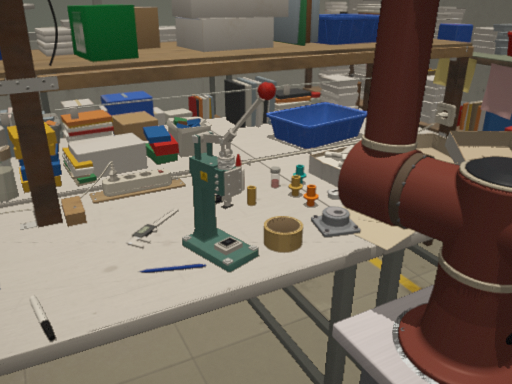

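Brass bushing at (315,171) in the top view; orange and turquoise decoys at (316,198) and (335,148); sleeve at (265,168); housing at (309,245). I move above them and look with the wrist camera.

```bash
python3 -m handwheel '[[[0.0195,0.032,0.003,0,0,-1.34],[0.0195,0.032,0.003,0,0,-1.34],[0.0195,0.032,0.003,0,0,-1.34],[0.0195,0.032,0.003,0,0,-1.34],[0.0195,0.032,0.003,0,0,-1.34],[0.0195,0.032,0.003,0,0,-1.34],[0.0195,0.032,0.003,0,0,-1.34],[0.0195,0.032,0.003,0,0,-1.34],[0.0195,0.032,0.003,0,0,-1.34],[0.0195,0.032,0.003,0,0,-1.34],[0.0195,0.032,0.003,0,0,-1.34],[0.0195,0.032,0.003,0,0,-1.34],[0.0195,0.032,0.003,0,0,-1.34],[0.0195,0.032,0.003,0,0,-1.34],[0.0195,0.032,0.003,0,0,-1.34],[0.0195,0.032,0.003,0,0,-1.34],[0,0,0,0,0,0],[0,0,0,0,0,0]]]' 0.75
cat > look.py <<'E'
import sys
from h import *
i=camera_info("wrist");s=state();im,d=grab_frame("wrist");cv2.imwrite(f"pics/{sys.argv[1]}.png",im);np.save("w_d.npy",d)
import pickle;pickle.dump(i,open("w_i.pkl","wb"))
print(s["time"],s["tool_pos"].round(4),s["tool_rot"].round(4),"cam",np.array(i["T"]).round(3).tolist())
for n in sys.argv[2:]:
    for m in pinpoint("wrist",n)[:4]:
        p=m["position"];k=d[min(383,int(p[1])),min(511,int(p[0]))]
        print(n,round(m["conf"],2),np.round(p),"plane",world(i,p,z={"seat_face":.044}.get(n,0)).round(4),"depth",world(i,p,depth=k).round(4))
    for m in ([] if n=="seat_face" else spot_in("wrist",n)[:4]): print("  box",np.round(m["box"]),round(m["conf"],2))
E
python3 look.py w1 bushing housing seat_face
```

```text
time: 2.3
tool_pos: [0.5409, -0.0682, 0.2795]
tool_rot: [0.0, 1.0, 0.002, 0.0]
contact_force: [-0.2, 0.1, -0.8]
gripper_width: 0.753
grasp_force: 0.0
2.3 [ 0.5409 -0.0682  0.2795] [1.0e-04 1.0e+00 1.7e-03 1.0e-04] cam [[0.003, 0.955, 0.297, 0.616], [-1.0, 0.003, 0.001, -0.067], [-0.0, -0.297, 0.955, 0.422], [0.0, 0.0, 0.0, 1.0]]
bushing 0.82 [306.  19.] plane [ 0.7174 -0.1394  0.    ] depth [ 0.7047 -0.1303  0.053 ]
bushing 0.73 [245. 228.] plane [ 0.4156 -0.0583  0.    ] depth [ 0.4317 -0.0591  0.0341]
bushing 0.55 [256. 133.] plane [ 0.5696 -0.0751  0.    ] depth [ 0.5728 -0.0746  0.0296]
  box [290.   0.  34.  33.] 0.97
  box [244. 121.  34.  29.] 0.84
  box [244.  56.  30.  35.] 0.77
housing 0.76 [247. 218.] plane [ 0.4333 -0.0613  0.    ] depth [ 0.4524 -0.062   0.0441]
housing 0.48 [245. 220.] plane [ 0.43   -0.0582  0.    ] depth [ 0.4497 -0.0592  0.0447]
  box [215. 184.  68.  67.] 0.93
seat_face 0.71 [244. 229.] plane [ 0.4353 -0.0584  0.044 ] depth [ 0.4307 -0.0582  0.0345]
```

View pics/w1.png

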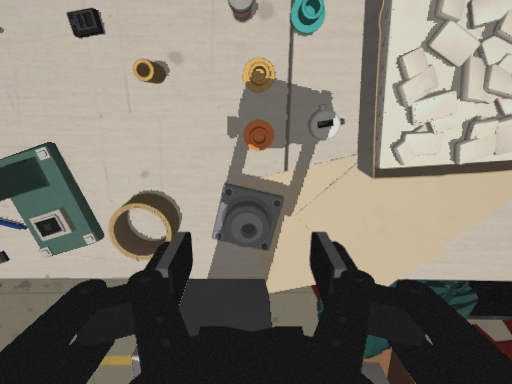

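Brass bushing at (259,74), between the turquoise one (308,12) and the orange one (259,135); the sleeve is at (148,71). Housing barrel is at (249,222), with the dark bore towards the bottom, about (249,231). Next: refine from the depth points.

```bash
cat > cloud.py <<'E'
from h import *
import pickle
def cloud(r0,r1,c0,c1):
    i=pickle.load(open("w_i.pkl","rb"));d=np.load("w_d.npy")
    v,u=np.mgrid[r0:r1,c0:c1];u=u.ravel();v=v.ravel()
    K=np.array([[i["fx"],0,i["cx"]],[0,i["fy"],i["cy"]],[0,0,1.]])
    n=cv2.undistortPoints(np.c_[u,v].astype(float)[:,None],K,np.array(i["distortion"],float))[:,0]
    k=d[v,u];T=np.array(i["T"]);P=(np.c_[n[:,0],-n[:,1],-np.ones(len(n))]*k[:,None])@T[:3,:3].T+T[:3,3]
    return P[k>0],np.c_[u,v][k>0]
def circ(P):
    c,r=cv2.minEnclosingCircle(P[:,:2].astype(np.float32).reshape(-1,1,2)); return np.round(c,4),round(r,4)
E
python3 - <<'E'
from cloud import *
P,_=cloud(50,98,236,282)
for a,b in [(.048,.066),(.02,.036)]:
    Q=P[(P[:,2]>a)&(P[:,2]<b)];print("bush",a,len(Q),circ(Q),Q.mean(0).round(4),np.median(Q[:,2]).round(4))
P,px=cloud(180,255,210,290)
Q=P[(P[:,2]>.036)&(P[:,2]<.052)];print("barrel",len(Q),circ(Q),Q.mean(0).round(4),np.median(Q[:,2]))
c=np.array(circ(Q)[0]);B=P[(np.hypot(*(P[:,:2]-c).T)<.02)&(P[:,2]<.036)];print("bore",len(B),B.mean(0).round(4),B.min(0).round(4),B.max(0).round(4))
F=P[(P[:,2]>.006)&(P[:,2]<.02)];print("foot",circ(F),F.mean(0).round(4), np.median(F[:,2]).round(4))
E
python3 - <<'E'
import cv2
im=cv2.imread('pics/w1.png')[175:265,195:305];g=cv2.resize(im,None,fx=5,fy=5,interpolation=cv2.INTER_CUBIC)
cv2.imwrite('pics/w1c.png',cv2.convertScaleAbs(g,alpha=2.2))
E
```

```text
bush 0.048 252 (array([ 0.6467, -0.0766]), 0.0127) [ 0.6467 -0.0767  0.0577] 0.058
bush 0.02 602 (array([ 0.6466, -0.0766]), 0.0209) [ 0.6459 -0.0764  0.0303] 0.0303
barrel 1374 (array([ 0.4377, -0.0609]), 0.0342) [ 0.4411 -0.0608  0.0429] 0.043070058351574514
bore 142 [ 0.4295 -0.0637  0.0328] [ 0.4202 -0.0743  0.0231] [ 0.4393 -0.0527  0.0359]
foot (array([ 0.438 , -0.0613]), 0.0664) [ 0.4514 -0.0617  0.0134] 0.0127
```

View pics/w1c.png

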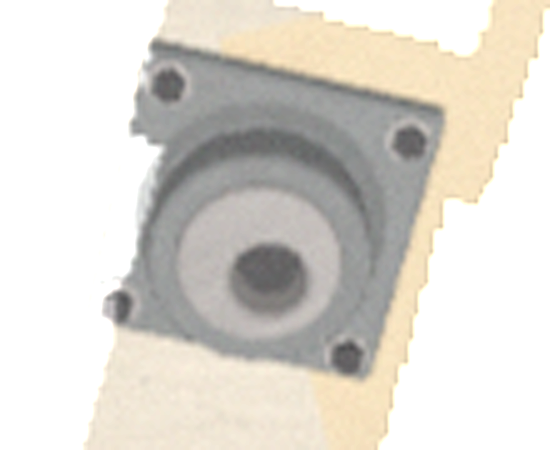

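```bash
python3 - <<'E'
from cloud import *
i=pickle.load(open("w_i.pkl","rb"));im=cv2.imread("pics/w1.png")
g=cv2.resize(cv2.cvtColor(im,6)[205:250,220:275],None,fx=8,fy=8,interpolation=cv2.INTER_CUBIC)
for t in (30,40,50,60,70,80,90):
    cs,_=cv2.findContours((g<t).astype(np.uint8),cv2.RETR_CCOMP,cv2.CHAIN_APPROX_NONE)
    for c in cs:
        if 2000<cv2.contourArea(c)<30000:
            e=cv2.fitEllipse(c);p=np.array(e[0])/8+[220-.5+.0625,205-.5+.0625]
            print(t,p.round(1),np.round(np.array(e[1])/8,1),world(i,p,z=.044).round(4))
E
python3 -m handwheel '[[[0.0353,-0.0028,-0.02,0,0,0],[0.0353,-0.0028,-0.02,0,0,0],[0.0352,-0.0028,-0.02,0,0,0],[0,0,-0.035,0,0,0],[0,0,-0.035,0,0,0],[0,0,-0.0255,0,0,0],[0,0,-0.025,0,0,0],[0,0,-0.025,0,0,0],[0,0,-0.02,0,0,0],[0,0,-0.01,0,0,0],[0,0,-0.01,0,0,0],[0,0,0,0,0,0],[0,0,0,0,0,0]]]' 0.75
```

```text
50 [248.2 228.4] [ 8.5 11.8] [ 0.4356 -0.064   0.044 ]
60 [248.4 230. ] [12.9 14.3] [ 0.433  -0.0643  0.044 ]
60 [246. 221.] [33.9 44.5] [ 0.4474 -0.0608  0.044 ]
70 [264.1 246.1] [6.7 7.5] [ 0.4066 -0.0878  0.044 ]
70 [248.3 230.4] [14.4 15.7] [ 0.4324 -0.0642  0.044 ]
70 [246.8 221.8] [36.9 49. ] [ 0.4461 -0.062   0.044 ]
80 [248.3 230.6] [15.9 17.2] [ 0.432  -0.0641  0.044 ]
time: 3.68
tool_pos: [0.6463, -0.0787, 0.0344]
tool_rot: [0.0, 1.0, -0.0, 0.0]
contact_force: [-0.0, 0.7, 0.3]
gripper_width: 0.747
grasp_force: 0.0
```

```bash
python3 -m handwheel '[[[0.0004,0.002,-0.001,0,0,0],[0,0,0,0,0,0],[0,0,0,0,0,0]]]' && python3 -m handwheel '[[[0,0,0,0,0,0],[0,0,0,0,0,0],[0,0,0,0,0,0],[0,0,0,0,0,0],[0,0,0,0,0,0],[0,0,0,0,0,0],[0,0,0,0,0,0],[0,0,0,0,0,0],[0,0,0,0,0,0],[0,0,0,0,0,0]]]' 0
```

```text
time: 3.93
tool_pos: [0.6474, -0.0763, 0.0343]
tool_rot: [0.0, 1.0, -0.0, 0.001]
contact_force: [-0.1, 0.5, 0.9]
gripper_width: 0.75
grasp_force: 0.0
time: 4.77
tool_pos: [0.6467, -0.0763, 0.0333]
tool_rot: [0.0, 1.0, -0.0, 0.0]
contact_force: [-0.6, -0.1, 5.0]
gripper_width: 0.283
grasp_force: 59.0
```

```bash
python3 -m handwheel '[[[0,0,0.01,0,0,0],[0,0,0.025,0,0,0],[0,0,0.03,0,0,0],[0,0,0.035,0,0,0],[0,0,0.03,0,0,0],[-0.02,0.001,0,0,0,0],[-0.03,0.002,0,0,0,0],[-0.03,0.002,0,0,0,0],[-0.02,0.001,0,0,0,0],[0,0,0,0,0,0],[0,0,0,0,0,0],[0,0,0,0,0,0]]]'; python3 look.py w2 bushing seat_face
python3 - <<'E'
from cloud import *
P,px=cloud(0,384,0,512)
s=state();p=s["tool_pos"];print(s["contact_force"],s["gripper_width"])
N=np.hypot(*(P[:,:2]-p[:2]).T)<.03
for a in np.arange(.08,.22,.01):
    Q=P[N&(P[:,2]>a)&(P[:,2]<a+.01)]
    if len(Q): print(a.round(2),len(Q),Q.min(0).round(4),Q.max(0).round(4))
E
```

```text
time: 5.77
tool_pos: [0.5467, -0.0702, 0.1628]
tool_rot: [-0.0, 1.0, -0.0, 0.0]
contact_force: [-0.2, -0.1, -1.6]
gripper_width: 0.28
grasp_force: 59.0
5.7667 [ 0.5467 -0.0702  0.1628] [-0.e+00  1.e+00 -2.e-04  2.e-04] cam [[-0.001, 0.955, 0.297, 0.622], [-1.0, -0.001, -0.001, -0.07], [-0.001, -0.297, 0.955, 0.306], [0.0, 0.0, 0.0, 1.0]]
bushing 0.92 [256. 151.] plane [ 0.5687 -0.0755  0.    ] depth [ 0.5789 -0.0744  0.0591]
bushing 0.9 [253. 215.] plane [ 0.4931 -0.0718  0.    ] depth [ 0.5604 -0.0707  0.1599]
  box [216. 196.  71.  92.] 0.95
  box [237. 136.  45.  38.] 0.94
  box [312.   0.  34.  13.] 0.56
seat_face 0.7 [255. 214.] plane [ 0.5124 -0.0734  0.044 ] depth [ 0.5607 -0.0718  0.1597]
seat_face 0.66 [245. 281.] plane [ 0.4348 -0.0632  0.044 ] depth [ 0.5374 -0.0668  0.1877]
[-0.68273845  0.13062166 -1.65356114] 0.2771018445262339
0.15 707 [ 0.538  -0.0902  0.1539] [ 0.5687 -0.0504  0.16  ]
0.16 1029 [ 0.5385 -0.0927  0.16  ] [ 0.5684 -0.0479  0.17  ]
0.17 1138 [ 0.5384 -0.095   0.17  ] [ 0.5607 -0.0439  0.18  ]
0.18 2428 [ 0.5342 -0.0951  0.18  ] [ 0.561  -0.0438  0.19  ]
0.19 691 [ 0.5346 -0.0951  0.19  ] [ 0.5576 -0.044   0.2   ]
0.2 1252 [ 0.5351 -0.0996  0.2   ] [ 0.56   -0.0409  0.21  ]
0.21 1495 [ 0.5374 -0.1003  0.21  ] [ 0.5605 -0.0404  0.22  ]
0.22 510 [ 0.5535 -0.0942  0.22  ] [ 0.5635 -0.0452  0.23  ]
```

View pics/w2.png

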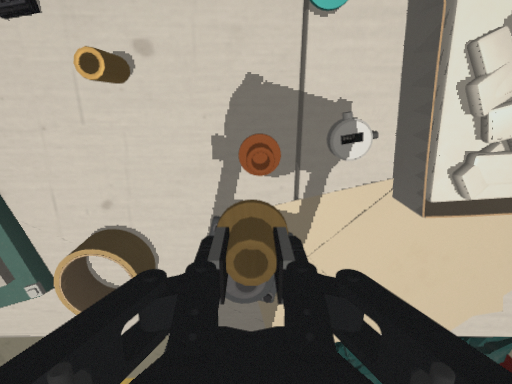

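Brass bushing is upright in the hand (flange around (252,220)), with its foot 33 mm below the TCP. Moving over the bore.

```bash
python3 -m handwheel '[[[-0.02,0.001,0,0,0,0],[-0.03,0.0015,0,0,0,0],[-0.03,0.0015,0,0,0,0],[-0.02,0.001,0,0,0,0],[-0.01,0.001,0,0,0,0],[-0.005,0,-0.02,0,0,0],[0,0,-0.025,0,0,0],[0,0,-0.02,0,0,0],[0,0,-0.01,0,0,0],[0,0,-0.004,0,0,0],[0,0,0,0,0,0],[0,0,0,0,0,0],[0,0,0,0,0,0]]]'
```

```text
time: 7.05
tool_pos: [0.4327, -0.0646, 0.0853]
tool_rot: [0.0, 1.0, -0.0, 0.001]
contact_force: [0.5, -0.4, -1.8]
gripper_width: 0.282
grasp_force: 59.0
```

```bash
python3 -m handwheel '[[[-0.001,0.0004,-0.003,0,0,0],[0,0,-0.003,0,0,0],[0,0,-0.001,0,0,0],[0,0,-0.001,0,0,0],[0,0,-0.001,0,0,0],[0,0,0,0,0,0]]]';python3 -m handwheel '[[[0,0,-0.001,0,0,0],[0,0,0,0,0,0]]]'
```

```text
time: 7.55
tool_pos: [0.4305, -0.0638, 0.0748]
tool_rot: [-0.0, 1.0, -0.0, 0.0]
contact_force: [-1.1, -0.3, -0.7]
gripper_width: 0.283
grasp_force: 59.0
time: 7.72
tool_pos: [0.4307, -0.0639, 0.0739]
tool_rot: [0.0, 1.0, -0.0, 0.0]
contact_force: [0.6, 0.4, -0.8]
gripper_width: 0.279
grasp_force: 59.0
```

No contact force 3 mm below the face, so the shank is in the bore. Continuing.

```bash
python3 -m handwheel '[[[0,0,-0.001,0,0,0],[0,0,-0.001,0,0,0],[0,0,-0.001,0,0,0],[0,0,0,0,0,0]]]';python3 -m handwheel '[[[0,0,-0.001,0,0,0],[0,0,-0.001,0,0,0],[0,0,-0.001,0,0,0],[0,0,0,0,0,0]]]'
```

```text
time: 8.05
tool_pos: [0.4307, -0.0639, 0.0708]
tool_rot: [0.0, 1.0, -0.0, 0.0]
contact_force: [2.2, -0.7, -1.0]
gripper_width: 0.278
grasp_force: 59.0
time: 8.38
tool_pos: [0.4307, -0.0639, 0.0678]
tool_rot: [0.0, 1.0, -0.0, 0.0]
contact_force: [1.8, -0.6, -1.1]
gripper_width: 0.28
grasp_force: 59.0
```

```bash
python3 -m handwheel '[[[0.0005,0,-0.001,0,0,0],[0,0,-0.001,0,0,0],[0,0,-0.001,0,0,0],[0,0,0,0,0,0]]]';python3 -m handwheel '[[[0,0,-0.001,0,0,0],[0,0,-0.001,0,0,0],[0,0,-0.001,0,0,0],[0,0,0,0,0,0]]]'
```

```text
time: 8.72
tool_pos: [0.4313, -0.0639, 0.0658]
tool_rot: [0.0, 1.0, -0.0, -0.0]
contact_force: [-0.4, -0.1, 5.7]
gripper_width: 0.28
grasp_force: 59.7
time: 9.05
tool_pos: [0.4313, -0.0639, 0.0629]
tool_rot: [0.0, 1.0, -0.0, 0.0]
contact_force: [-1.0, -0.0, 6.6]
gripper_width: 0.282
grasp_force: 59.8
```

```bash
python3 -m handwheel '[[[0,0,-0.001,0,0,0],[0,0,-0.001,0,0,0],[0,0,0,0,0,0]]]'
```

```text
time: 9.3
tool_pos: [0.4313, -0.0639, 0.0609]
tool_rot: [0.0, 1.0, -0.0, 0.0]
contact_force: [-1.1, 0.4, 6.8]
gripper_width: 0.28
grasp_force: 59.8
```

```bash
python3 -m handwheel '[[[0,0,-0.001,0,0,0],[0,0,-0.001,0,0,0],[0,0,-0.001,0,0,0],[0,0,-0.001,0,0,0],[0,0,-0.001,0,0,0],[0,0,0,0,0,0]]]'
```

```text
time: 9.8
tool_pos: [0.4313, -0.064, 0.0559]
tool_rot: [0.0, 1.0, -0.0, 0.0]
contact_force: [-1.2, 0.7, 6.6]
gripper_width: 0.281
grasp_force: 59.8
```

```bash
python3 -m handwheel '[[[0,0,-0.001,0,0,0],[0,0,-0.0005,0,0,0],[0,0,0,0,0,0]]]'
```

```text
time: 10.05
tool_pos: [0.4314, -0.064, 0.0545]
tool_rot: [0.0, 1.0, -0.0, 0.0]
contact_force: [-1.3, 0.1, 8.0]
gripper_width: 0.282
grasp_force: 59.8
```

```bash
python3 -m handwheel '[[[0,0,-0.0005,0,0,0],[0,0,0,0,0,0]]]'
```

```text
time: 10.22
tool_pos: [0.4314, -0.064, 0.054]
tool_rot: [0.0, 1.0, -0.0, 0.0]
contact_force: [-1.3, 0.5, 6.8]
gripper_width: 0.277
grasp_force: 59.8
```

```bash
python3 -m handwheel '[[[0,0,-0.0005,0,0,0],[0,0,0,0,0,0]]]'
```

```text
time: 10.38
tool_pos: [0.4314, -0.064, 0.0535]
tool_rot: [0.0, 1.0, -0.0, 0.0]
contact_force: [-0.4, 0.6, 7.3]
gripper_width: 0.277
grasp_force: 59.8
```

```bash
python3 -m handwheel '[[[0,0,-0.0005,0,0,0],[0,0,0,0,0,0]]]'
```

```text
time: 10.55
tool_pos: [0.4314, -0.064, 0.0534]
tool_rot: [0.0, 1.0, -0.0, -0.0]
contact_force: [-2.9, 1.4, 10.9]
gripper_width: 0.284
grasp_force: 60.0
```

```bash
python3 -m handwheel '[[[0,0,-0.0005,0,0,0],[0,0,0,0,0,0]]]'
```

```text
time: 10.72
tool_pos: [0.4315, -0.064, 0.0534]
tool_rot: [0.0, 1.0, -0.0, -0.0]
contact_force: [-4.3, 0.5, 12.9]
gripper_width: 0.282
grasp_force: 60.4
```

It has bottomed: the position holds at the expected 0.0534 while the force rises. One slight extra press, then release.

```bash
python3 -m handwheel '[[[0,0,-0.0005,0,0,0],[0,0,-0.0005,0,0,0],[0,0,0,0,0,0]]]'
```

```text
time: 10.97
tool_pos: [0.4317, -0.0641, 0.0533]
tool_rot: [0.0, 1.0, -0.0, -0.0]
contact_force: [-6.7, 1.6, 19.2]
gripper_width: 0.28
grasp_force: 61.0
```

```bash
python3 -m handwheel '[[[0,0,0.001,0,0,0],[0,0,0.001,0,0,0],[0,0,0,0,0,0]]]' && python3 -m handwheel '[[[0,0,0,0,0,0],[0,0,0,0,0,0],[0,0,0,0,0,0],[0,0,0,0,0,0],[0,0,0,0,0,0],[0,0,0,0,0,0],[0,0,0,0,0,0],[0,0,0,0,0,0]]]' 0.75
```

```text
time: 11.22
tool_pos: [0.4314, -0.064, 0.0534]
tool_rot: [0.0, 1.0, -0.0, 0.0]
contact_force: [-1.5, -0.3, 7.4]
gripper_width: 0.284
grasp_force: 59.8
time: 11.88
tool_pos: [0.4309, -0.0638, 0.0522]
tool_rot: [-0.0, 1.0, -0.0, -0.0]
contact_force: [0.3, 0.5, -0.8]
gripper_width: 0.75
grasp_force: 0.0
```

```bash
python3 -m handwheel '[[[0,0,0.01,0,0,0],[0,0,0.025,0,0,0],[0,0,0.035,0,0,0],[0,0,0.035,0,0,0],[0,0,0.035,0,0,0],[0.025,0,0.025,0,0,0],[0.03,0,0.015,0,0,0],[0.03,0,0.01,0,0,0],[0,0,0,0,0,0],[0,0,0,0,0,0],[0,0,0,0,0,0]]]'; python3 look.py w3 bushing
python3 - <<'E'
from cloud import *
P,px=cloud(0,384,0,512)
N=P[np.hypot(P[:,0]-.4325,P[:,1]+.064)<.03]
for a,b in [(.07,.09),(.046,.056)]:
    Q=N[(N[:,2]>a)&(N[:,2]<b)];print(len(Q),circ(Q),np.median(Q[:,2]).round(4),Q[:,2].std().round(4))
    A=np.c_[Q[:,:2],np.ones(len(Q))];print("slope",np.linalg.lstsq(A,Q[:,2],rcond=None)[0].round(3))
E
```

```text
time: 12.8
tool_pos: [0.5151, -0.0637, 0.2419]
tool_rot: [-0.0, 1.0, -0.0, -0.001]
contact_force: [-0.4, -0.1, -0.7]
gripper_width: 0.753
grasp_force: 0.0
12.8 [ 0.5151 -0.0637  0.2419] [-1.e-04  1.e+00 -1.e-04 -8.e-04] cam [[-0.001, 0.954, 0.299, 0.59], [-1.0, -0.001, -0.001, -0.063], [-0.001, -0.299, 0.954, 0.385], [0.0, 0.0, 0.0, 1.0]]
bushing 0.73 [262. 117.] plane [ 0.5684 -0.0774  0.    ] depth [ 0.5701 -0.0763  0.0299]
bushing 0.64 [254. 215.] plane [ 0.4277 -0.0671  0.    ] depth [ 0.4494 -0.0666  0.0512]
  box [246. 102.  36.  30.] 0.76
286 (array([ 0.4326, -0.0638]), 0.013) 0.078 0.0026
slope [-0.046 -0.005  0.097]
422 (array([ 0.4344, -0.0635]), 0.0228) 0.0506 0.0015
slope [-0.027  0.     0.062]
```

View pics/w3.png

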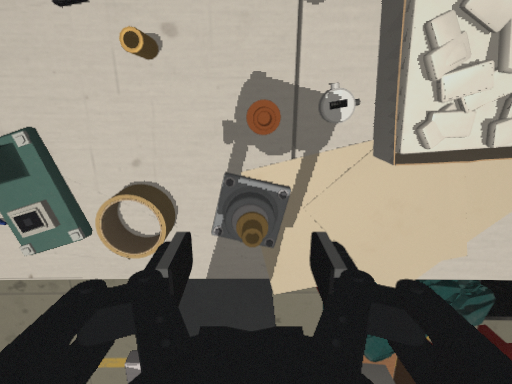

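The bushing sits upright in the housing at (251,230). Its hub top is at 78 mm and its flange top at about 50 mm, as they should be when seated, and the gripper is clear.

```bash
python3 -c "
from plant import job_done
print(job_done())"
```

```text
the job is handed in; nothing more can be done
None
```

The brass bushing is pressed flush into the eccentric bore and released. The wrist force peaked at about 19 N in my readings, only the bushing was handled, and I handed the job in at about 13 s; no verdict came back.

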